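# Make up two electronics practice kits

### The arm

A 6-joint arm with a two-finger parallel gripper is mounted at the origin on the work surface. World frame = base frame: x ahead of the robot, y to its left, z up, the work surface at z = 0. Lengths are in m, angles in degrees, forces in N, time in s.
With the tool pointing down it reaches from about 0.4 to 0.825 m from the base axis. Payload 7 kg.
Tool frame: the origin (TCP) lies on the centre line of the jaws, within the pads' length; the fingertips stand 19 mm ahead of it and the grasp point (between the pads) is the TCP; z points along the fingers, y is the line along which they close (so a half turn about z gives the same grasp; the last joint's range is limited). The gripper opens to 88 mm and grips with 3 to 60 N. Pads are 19 mm wide; open, the fingers measure 130 mm over their backs; the gripper's body (78 mm by 193 mm) begins 47 mm behind the grasp point.
Start: joints at [-47.378, 20.546, 0.682, 0, -70.136, -16.507], TCP at [0.297, -0.606, 0.246] pointing down, gripper open.
Joint ranges: [-176.03, 176.03], [-82.01, 121.73], [-58.28, 71.71], [-173.87, 95.51], [-174.79, -0.11], [-173.66, 173.66]. Speed limits (degrees/s): [136.94, 136.94, 172.46, 180, 180, 180].

### API

Orientations are given as [roll, pitch, yaw] about the fixed x, y, z axes, in that order (R = Rz(yaw) Ry(pitch) Rx(roll)).
In Python, from plant import get_state, capture, close_job gives the robot as it stands.
- The arm moves only by the tool apply_moves, never from a script. Its argument "targets" is a list of rows, each a list of 7 numbers: the opening, from 0 (shut) to 1 (fully open), then the shift along the tool's x, y, z normalised to -1 to 1, where 1 is 1000 mm, then the turn, a rotation vector about the tool's x, y, z normalised to -1 to 1, where 1 is 90 degrees. In form: [[claw, tx, ty, tz, ax, ay, az], ...]. A call has 1 to 20 rows; each row shifts and turns the commanded pose from where the row before left it, along the tool's axes as they then stand; what a row does not reach is not made up. A row lasts 1/12 s, in which the tool goes at most 41.7 mm and 7.16 degrees, less where a joint would pass 70% of its speed; a pose out of reach is approached as far as the arm can. A call with a number of a shift or a turn outside -1 to 1 is refused whole. A call with a gripper value outside its range is refused whole. The fingers move at their own pace and stop on an object; "newtons" is the grip in N (left out, the last holds). Time passes only in rows, so rows that do not move let the fingers close. It gives the time, the measured TCP pose, the force, the opening and the grip force at its end, in the units of the state.
- get_state(): the state, without advancing time (a new reading comes with each control period).
- capture(name): name is "scene" or "top"; returns a dict with "frame" (384x512x3 uint8, red, green, blue), "range_z" (384x512 float32, m along the optical axis (not along the pixel's ray), 0 where there is no reading), "camera_matrix" (3x3 intrinsics, pixels), "T" (4x4, takes a point from camera to world coordinates). Camera axes: x right, y down, z forward; pixel columns grow to the right and rows downward; lengths in m; the calibration is good to about 2 mm. A picture is of the moment at which its call begins.
- close_job(): hands the job in; it is judged then, once.
The state is a dict: "time_s": time; "joints": joint angles; "qd": joint speeds; "joint_torque": joint torques, N m; "tcp_pos": TCP position; "eef_rot": TCP orientation; "contact_force": force on the tool from outside, world axes, zero at the start; "moment": the same for the moment, N m; "gripper_width": finger opening in m; "gripper_force": force on a finger pad.
Only numpy, scipy, OpenCV 4.12 (cv2) and the standard library are available. Lean on these libraries where they do the work, as an engineer would, in place of code of your own. Each camera call takes 0.05 s, during which the arm holds its last target. There are 200 camera calls.

### The job

Make up the two practice kits, one part to a bay, each lying flat on the tray floor as it lies on the bench. Three-bay tray, starting from the end with the finger tab: the two-cell battery holder, then the small breadboard, then the motor; two-bay tray: the nine-volt battery in the bay at the tab end and the lamp holder, bulb upward, in the other. Leave the large breadboard and the four-cell holder where they are.

Things in the scene. Friction and masses are not known exactly. Their poses are not given: they have to be found in the camera images.
- tray3: Three-bay kit tray, 237 x 106 mm, fixed to the bench: white sheet metal, grey floor 3 mm thick, walls and dividers 3 mm thick and 12 mm high, bays 75 (x) x 100 (y) mm inside. Origin: centre of its underside, on the bench. +x points along the row of bays to the end with a flat 25 x 45 mm finger tab with a dark hole. Bay centres at y = 0, x = +78 mm (tab end), 0 and -78 mm.
- tray2: Two-bay kit tray, 159 x 106 mm, fixed to the bench: white sheet metal, grey floor 3 mm thick, walls and dividers 3 mm thick and 12 mm high, bays 75 (x) x 100 (y) mm inside. Origin: centre of its underside, on the bench. +x points along the row of bays to the end with a flat 25 x 45 mm finger tab with a dark hole. Bay centres at y = 0, x = +39 mm (tab end) and -39 mm.
- holder2_center (a point): Two-cell battery holder: open black plastic tray with two small round cells side by side, 58 (x) x 32 (y) x 16 mm high, about 60 g. The point is its centre, 8 mm above its underside; z up as it lies (all stock lies flat on the bench at the start, any yaw).
- board_small_center (a point): Small white breadboard with rows of holes, 47 (x) x 35 (y) x 9 mm high, about 25 g. The point is its centre, 4.5 mm above its underside; z up as it lies (all stock lies flat on the bench at the start, any yaw).
- motor_center (a point): Small steel DC motor lying on its flat, body 32 (x) x 24 (y) x 18 mm high, thin shaft standing out 10 mm at +x, white plastic cap with two lugs at -x (lugs 5 mm beyond the body), about 40 g. The centre is that of the body without shaft and lugs. The point is its centre, 9 mm above its underside; z up as it lies (all stock lies flat on the bench at the start, any yaw).
- ninevolt_center (a point): Nine-volt block battery lying on its broad side, 48 (x) x 26 (y) x 17 mm high, two snap terminals at its +x end, about 45 g. The point is its centre, 8.5 mm above its underside; z up as it lies (all stock lies flat on the bench at the start, any yaw).
- lamp_center (a point): Lamp holder: black base plate 48 (x) x 26 (y) x 7 mm high, upright brass socket 18 mm in diameter in its middle up to 23 mm, small clear glass bulb in it up to 36 mm, about 35 g. Grip the brass socket or the base. The point is its centre, 18 mm above its underside; z up as it lies (all stock lies flat on the bench at the start, any yaw).
- board_large_center (a point): Large white breadboard, 84 (x) x 55 (y) x 9 mm high; not part of either kit, stays where it lies. The point is its centre, 4.5 mm above its underside; z up as it lies (all stock lies flat on the bench at the start, any yaw).
- holder4_center (a point): Four-cell battery holder: black plastic tray with four small round cells side by side, 58 (x) x 64 (y) x 16 mm high; not part of either kit, stays where it lies. The point is its centre, 8 mm above its underside; z up as it lies (all stock lies flat on the bench at the start, any yaw).
There are look-alikes about, which are no part of the job. Leave any blue or pink look-alike of the part that bears lamp_center alone.

How it is judged:
By the outcome, as a careful person would: the job done as asked, in the order asked, and still so for the second after the job is handed in, with the robot touching nothing.
It also fails if it takes over 115 s, if anything falls off the work surface, if the arm or the gripper's body presses on something with over 40 N, if the wrist force passes 120 N, or if a joint passes its speed limit or range.

## Working session

There is one attempt and no reset: what is moved stays moved. The work goes in short steps, Python scripts to look and compute and a tool call to move; the robot and the scene stay as the last step left them, time stands still between calls to the robot, and variables do not carry over. Pictures are saved under pics/ and viewed, at most 14 in all, crops included, and the job is handed in when it is done.

Besides the shell and the picture viewer there is one more tool, called after "Request:" as name([rows], argument=value, ...), one row to a line, values as JSON. apply_moves: Moves the arm, as the interface text tells. Scaled input: -1 to 1 covers 1000 mm each way for a shift and 90 degrees each way for a turn. Its arguments: {"type":"object","properties":{"targets":{"type":"array","items":{"type":"array","items":{"type":"number"}}},"newtons":{"type":"number"}},"required":["targets"]}

```bash
mkdir -p pics; ls; python3 - <<'E'
from plant import get_state,capture
import cv2,numpy as np
for n in("top","scene"):
    c=capture(n);np.savez(f"{n}0.npz",**c);cv2.imwrite(f"pics/{n}0.png",cv2.resize(c["frame"][:,:,::-1],(800,600),interpolation=cv2.INTER_CUBIC))
    print(c["camera_matrix"],c["T"])
print(get_state())
E
```

```text
pics
[[416.41358518   0.         254.68413386]
 [  0.         416.41358518 194.19213685]
 [  0.           0.           1.        ]] [[ 0.15737554 -0.95987677  0.23209808  0.34351616]
 [-0.98752176 -0.15434648  0.03127199 -0.02146795]
 [ 0.00580626 -0.23412335 -0.97218956  0.9052119 ]
 [ 0.          0.          0.          1.        ]]
[[364.4117052    0.         255.97439091]
 [  0.         364.4117052  192.99735333]
 [  0.           0.           1.        ]] [[-0.69819452  0.35357746 -0.62250091  0.99091474]
 [ 0.71565465  0.36784226 -0.59374279  0.44245965]
 [ 0.01904808 -0.86004363 -0.5098648   0.44937856]
 [ 0.          0.          0.          1.        ]]
{'time_s': 0.1, 'joints': array([-4.73758104e+01,  2.05862881e+01,  6.39089662e-01, -1.74974004e-02,
       -7.01355929e+01, -1.65053073e+01]), 'qd': array([-0.04698636,  0.06113757,  0.13418382, -0.04037101,  0.09636133,
        0.04019254]), 'joint_torque': array([-1.94712506e-03, -5.84162593e+01,  2.93751472e+01,  7.01549113e+00,
        1.01362600e-02, -6.80524795e-05]), 'tcp_pos': array([ 0.29693932, -0.6057239 ,  0.24472939]), 'eef_rot': array([ 1.79915946e+02, -7.75167952e-03, -1.53887069e+02]), 'contact_force': array([ 0.19387514, -0.87124335,  0.9098965 ]), 'moment': array([-0.00505632, -0.01598634,  0.04453744]), 'gripper_force': 0.0, 'gripper_width': 0.08780771384139466}
```

View pics/top0.png

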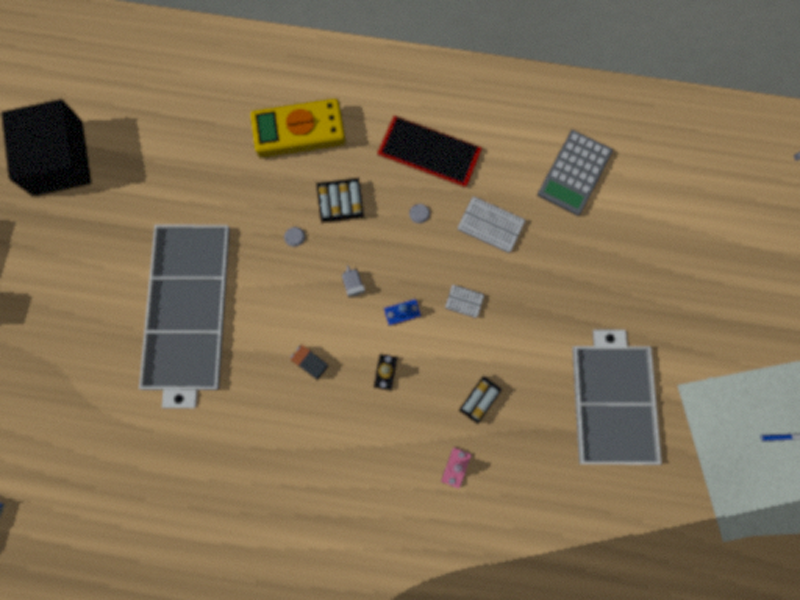

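View pics/scene0.png

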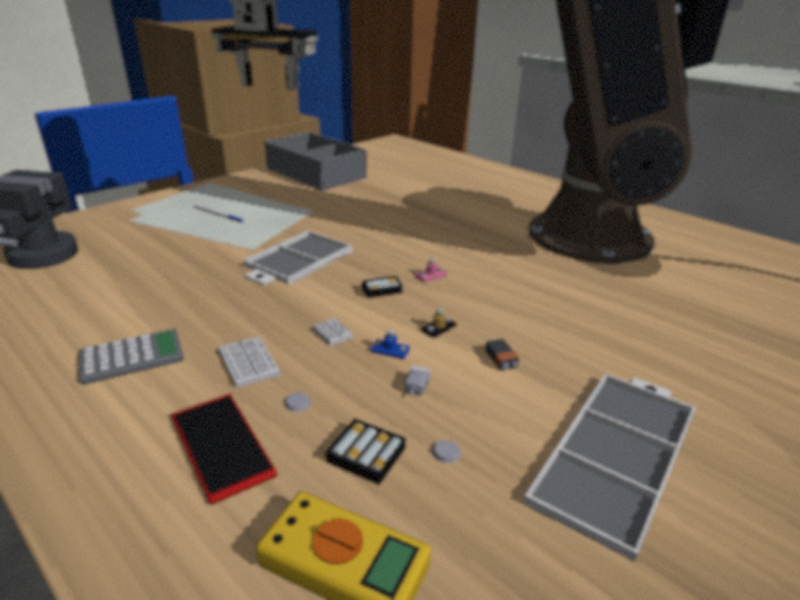

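The top view (800 px scale) shows:
- **Trays:** tray3 is at left (185,307) with its tab at the bottom (180,398). tray2 is at right (617,405) with its tab at the top (610,338).
- **Lamp candidates:** black/brass (385,372), blue (403,312) and pink (457,467). I choose the black one.
- **Breadboards:** small (466,301), large (491,224). I choose the small one.
- **Cell holders:** two-cell (481,399), four-cell (340,200). I choose the two-cell one.
- **Nine-volt and motor:** the nine-volt is at (311,362). The motor is at (353,282), and the grey discs near it are not motors.

```bash
cat > h.py <<'E'
import numpy as np,cv2
def world(c):
    d=c["range_z"].astype(float);K=c["camera_matrix"];v,u=np.mgrid[:384,:512]
    p=np.stack([(u-K[0,2])/K[0,0]*d,(v-K[1,2])/K[1,1]*d,d],-1)
    return p@c["T"][:3,:3].T+c["T"][:3,3]
def fit(P,px,r,zmin):
    """rect of the blob above zmin around px (512 scale)"""
    u,v=px; m=((P[...,2]>zmin)&(P[...,2]<.06)).astype(np.uint8)
    n,l=cv2.connectedComponents(m,connectivity=8)
    w=l[v-r:v+r+1,u-r:u+r+1];ids=w[w>0]
    if not len(ids):return None
    k=np.bincount(ids).argmax();q=P[l==k]
    (x,y),(a,b),t=cv2.minAreaRect((q[:,:2]*1000).astype(np.float32))
    if a<b:a,b,t=b,a,t+90
    t=(t+90)%180-90
    return dict(n=len(q),c=(round(x,1),round(y,1)),size=(round(a,1),round(b,1)),yaw=round(t,1),zmax=round(q[:,2].max()*1000,1),mean=(q[:,:2].mean(0)*1000).round(1))
E
python3 - <<'E'
from h import *
c=np.load("top0.npz");P=world(c)
z=P[150:330,180:350,2];print("table z",np.median(z),np.std(z[abs(z)<.004]))
for n,(u,v) in dict(holder2=(481,399),board=(466,301),motor=(353,282),nine=(311,362),lamp=(385,372),blue=(403,312),pink=(457,467),h4=(340,200),bl=(491,224),tray3=(148,340),tray2=(578,400)).items():
    for zm in(.004,.007):print(n,zm,fit(P,(int(u/1.5625),int(v/1.5625)),4,zm))
f=c["frame"][:,:,::-1]
a=f[165:325,180:340];cv2.imwrite("pics/crop0.png",cv2.resize(a,(600,600),interpolation=cv2.INTER_CUBIC))
E
```

```text
table z 0.0005774172752852635 0.00150929821252054
holder2 0.004 {'n': 428, 'c': (441.5, -124.1), 'size': (58.4, 32.1), 'yaw': -27.3, 'zmax': np.float64(20.4), 'mean': array([ 441.3, -123.8])}
holder2 0.007 {'n': 425, 'c': (441.5, -124.1), 'size': (58.4, 32.1), 'yaw': -27.3, 'zmax': np.float64(20.4), 'mean': array([ 441.4, -123.9])}
board 0.004 {'n': 333, 'c': (575.7, -85.2), 'size': (49.4, 35.3), 'yaw': 81.4, 'zmax': np.float64(14.2), 'mean': array([575.6, -83.9])}
board 0.007 {'n': 303, 'c': (576.1, -83.8), 'size': (46.5, 35.1), 'yaw': 81.4, 'zmax': np.float64(14.2), 'mean': array([575.7, -83.7])}
motor 0.004 {'n': 182, 'c': (580.0, 77.4), 'size': (44.2, 26.9), 'yaw': 18.1, 'zmax': np.float64(23.6), 'mean': array([575.6,  76.3])}
motor 0.007 {'n': 176, 'c': (579.4, 78.2), 'size': (45.4, 24.1), 'yaw': 26.3, 'zmax': np.float64(23.6), 'mean': array([575.8,  76.4])}
nine 0.004 {'n': 280, 'c': (455.5, 117.0), 'size': (49.7, 26.3), 'yaw': 62.6, 'zmax': np.float64(22.0), 'mean': array([454.5, 115.6])}
nine 0.007 {'n': 277, 'c': (455.6, 117.1), 'size': (49.3, 26.3), 'yaw': 62.6, 'zmax': np.
[... 1272 characters left out ...]
107.1])}
bl 0.007 {'n': 801, 'c': (696.6, -106.9), 'size': (83.7, 56.0), 'yaw': 72.5, 'zmax': np.float64(14.4), 'mean': array([ 696.4, -107.2])}
tray3 0.004 {'n': 2337, 'c': (498.3, 304.8), 'size': (265.6, 111.9), 'yaw': 9.1, 'zmax': np.float64(16.9), 'mean': array([499.5, 306. ])}
tray3 0.007 {'n': 826, 'c': (506.9, 304.6), 'size': (239.9, 108.0), 'yaw': 9.0, 'zmax': np.float64(16.9), 'mean': array([509.8, 306.2])}
tray2 0.004 {'n': 1416, 'c': (477.3, -308.0), 'size': (184.3, 111.1), 'yaw': 8.9, 'zmax': np.float64(17.4), 'mean': array([ 472.7, -307.5])}
tray2 0.007 {'n': 570, 'c': (466.7, -308.0), 'size': (159.4, 107.8), 'yaw': 9.0, 'zmax': np.float64(17.4), 'mean': array([ 470.7, -308.7])}
```

View pics/crop0.png

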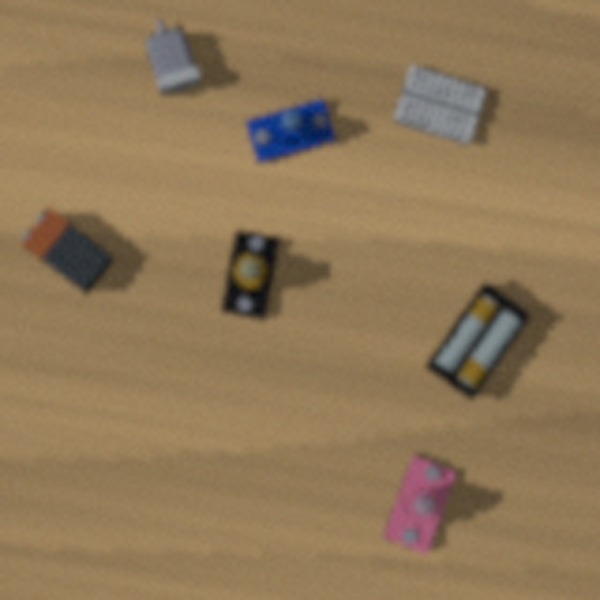

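The crop shows the black/brass lamp at (250,275), blue (290,130) and pink (425,505). It also shows the nine-volt with its terminals at upper left, and the motor with its shaft upward at (160,25). The choices are confirmed. Next is a planner that prints numbers only.

```bash
cat >> h.py <<'E'
def plan(x,y,z,yaw,s=None):
    """turn first, then shift; mm/deg targets -> move units"""
    if s is None:
        from plant import get_state; g=get_state(); s=[*(g["tcp_pos"]*1000),g["eef_rot"][2]]
        print("now",np.round(s,1),"w",round(g["gripper_width"]*1000,1),"t",round(g["time_s"],2),"F",g["contact_force"].round(1))
    t=(yaw-s[3]+180)%360-180; a=np.radians(yaw); d=np.array([x,y,z])-s[:3]
    tx=d[0]*np.cos(a)+d[1]*np.sin(a); ty=d[0]*np.sin(a)-d[1]*np.cos(a)
    print("az %.3f  tx %.4f ty %.4f tz %.4f"%(-t/90,tx/1000,ty/1000,-d[2]/1000),"minrows shift",np.ceil(np.linalg.norm(d)/41.7),"turn",np.ceil(abs(t)/7.16))
E
python3 -c "
from h import *
plan(441.5,-124,100,-207.3)"
```

```text
now [ 296.9 -605.7  244.7 -153.9] w 87.8 t 0.1 F [ 0.2 -0.9  0.9]
az 0.593  tx 0.0925 ty 0.4944 tz 0.1447 minrows shift 13.0 turn 8.0
```

Request:
apply_moves([
  [0.7,0,0,0,0,0,0.0593],
  [0.7,0,0,0,0,0,0.0593],
  [0.7,0,0,0,0,0,0.0593],
  [0.7,0,0,0,0,0,0.0593],
  [0.7,0,0,0,0,0,0.0593],
  [0.7,0,0,0,0,0,0.0593],
  [0.7,0,0,0,0,0,0.0593],
  [0.7,0,0,0,0,0,0.0593],
  [0.7,0,0,0,0,0,0.0593],
  [0.7,0,0,0,0,0,0.0593],
], newtons=15)

```text
time_s: 0.93
tcp_pos: [0.297, -0.6058, 0.245]
eef_rot: [180.0, -0.1, 152.5]
contact_force: [0.3, -0.2, 0.2]
gripper_width: 0.0614
gripper_force: 0.0
```

Request:
apply_moves([
  [0.7,0.005,0.027,0.008,0,0,0],
  [0.7,0.005,0.027,0.008,0,0,0],
  [0.7,0.005,0.027,0.008,0,0,0],
  [0.7,0.005,0.027,0.008,0,0,0],
  [0.7,0.005,0.027,0.008,0,0,0],
  [0.7,0.005,0.027,0.008,0,0,0],
  [0.7,0.005,0.027,0.008,0,0,0],
  [0.7,0.005,0.027,0.008,0,0,0],
  [0.7,0.005,0.027,0.008,0,0,0],
  [0.7,0.005,0.027,0.008,0,0,0],
  [0.7,0.005,0.027,0.008,0,0,0],
  [0.7,0.005,0.027,0.008,0,0,0],
  [0.7,0.005,0.027,0.008,0,0,0],
  [0.7,0.005,0.027,0.008,0,0,0],
  [0.7,0.005,0.027,0.008,0,0,0],
  [0.7,0.005,0.027,0.008,0,0,0],
  [0.7,0.005,0.027,0.008,0,0,0],
  [0.7,0.005,0.027,0.008,0,0,0],
  [0.7,0,0,0,0,0,0],
  [0.7,0,0,0,0,0,0],
])

```text
time_s: 2.6
tcp_pos: [0.4396, -0.1317, 0.1011]
eef_rot: [-180.0, -0.1, 152.9]
contact_force: [-0.8, -0.3, -0.2]
gripper_width: 0.0614
gripper_force: 0.0
```

```bash
python3 -c "
from h import *
plan(441.5,-124,21,-207.3)"
```

```text
now [ 439.6 -131.7  101.1  152.9] w 61.4 t 2.6 F [-0.8 -0.3 -0.2]
az 0.002  tx 0.0019 ty 0.0077 tz 0.0801 minrows shift 2.0 turn 1.0
```

Request:
apply_moves([
  [0.7,0.002,0.008,0.01,0,0,0],
  [0.7,0,0,0.02,0,0,0],
  [0.7,0,0,0.02,0,0,0],
  [0.7,0,0,0.02,0,0,0],
  [0.7,0,0,0.01,0,0,0],
  [0.7,0,0,0,0,0,0],
  [0.7,0,0,0,0,0,0],
  [0,0,0,0,0,0,0],
  [0,0,0,0,0,0,0],
  [0,0,0,0,0,0,0],
  [0,0,0,0,0,0,0],
  [0,0,0,0,0,0,0],
  [0,0,0,0,0,0,0],
  [0,0,0,0,0,0,0],
  [0,0,0,0,0,0,0],
], newtons=15)

```text
time_s: 3.85
tcp_pos: [0.4417, -0.1248, 0.0218]
eef_rot: [180.0, 0.0, 152.8]
contact_force: [-1.5, -0.4, 4.4]
gripper_width: 0.0319
gripper_force: 15.0
```

Request:
apply_moves([
  [0,0,0,-0.01,0,0,0],
  [0,0,0,-0.02,0,0,0],
  [0,0,0,-0.02,0,0,0],
  [0,0,0,-0.02,0,0,0],
  [0,0,0,-0.02,0,0,0],
  [0,0,0,0,0,0,0],
])

```text
time_s: 4.35
tcp_pos: [0.4436, -0.1247, 0.1149]
eef_rot: [179.8, 0.3, 152.8]
contact_force: [1.3, 0.1, -0.3]
gripper_width: 0.0318
gripper_force: 15.0
```

```bash
python3 -c "
from h import *
a=np.radians(-171)
f=lambda k:(507+k*np.cos(a),304.7+k*np.sin(a))
print(f(78),f(0),f(-78))
plan(*f(78),110,-171)"
```

```text
(np.float64(429.96030943357925), np.float64(292.49811172686196)) (np.float64(507.0), np.float64(304.7)) (np.float64(584.0396905664207), np.float64(316.901888273138))
now [ 443.6 -124.7  114.9  152.8] w 31.8 t 4.35 F [ 1.3  0.1 -0.3]
az -0.402  tx -0.0518 ty 0.4142 tz 0.0049 minrows shift 11.0 turn 6.0
```

Request:
apply_moves([
  [0,0,0,0,0,0,-0.0575],
  [0,0,0,0,0,0,-0.0575],
  [0,0,0,0,0,0,-0.0575],
  [0,0,0,0,0,0,-0.0575],
  [0,0,0,0,0,0,-0.0575],
  [0,0,0,0,0,0,-0.0575],
  [0,0,0,0,0,0,-0.0575],
])

```text
time_s: 4.93
tcp_pos: [0.4411, -0.1247, 0.1109]
eef_rot: [180.0, -0.0, -170.8]
contact_force: [-0.4, -0.0, 0.0]
gripper_width: 0.0318
gripper_force: 15.0
```

Request:
apply_moves([
  [0,-0.003,0.024,0,0,0,0],
  [0,-0.003,0.024,0,0,0,0],
  [0,-0.003,0.024,0,0,0,0],
  [0,-0.003,0.024,0,0,0,0],
  [0,-0.003,0.024,0,0,0,0],
  [0,-0.003,0.024,0,0,0,0],
  [0,-0.003,0.024,0,0,0,0],
  [0,-0.003,0.024,0,0,0,0],
  [0,-0.003,0.024,0,0,0,0],
  [0,-0.003,0.024,0,0,0,0],
  [0,-0.003,0.024,0,0,0,0],
  [0,-0.003,0.024,0,0,0,0],
  [0,-0.003,0.024,0,0,0,0],
  [0,-0.003,0.024,0,0,0,0],
  [0,-0.003,0.024,0,0,0,0],
  [0,-0.003,0.024,0,0,0,0],
  [0,-0.003,0.024,0,0,0,0],
  [0,0,0,0,0,0,0],
  [0,0,0,0,0,0,0],
])

```text
time_s: 6.52
tcp_pos: [0.4278, 0.287, 0.1107]
eef_rot: [-180.0, -0.1, -170.9]
contact_force: [-0.4, -0.8, -0.3]
gripper_width: 0.032
gripper_force: 15.0
```

```bash
python3 -c "
from h import *
plan(430,292.5,26,-171)"
```

```text
now [ 427.8  287.   110.7 -170.9] w 32.0 t 6.52 F [-0.4 -0.8 -0.3]
az 0.001  tx -0.0030 ty 0.0051 tz 0.0847 minrows shift 3.0 turn 1.0
```

Request:
apply_moves([
  [0,-0.003,0.005,0,0,0,0],
  [0,0,0,0.015,0,0,0],
  [0,0,0,0.02,0,0,0],
  [0,0,0,0.02,0,0,0],
  [0,0,0,0.015,0,0,0],
  [0,0,0,0.01,0,0,0],
  [0,0,0,0.003,0,0,0],
  [0,0,0,0.003,0,0,0],
  [0,0,0,0,0,0,0],
  [0,0,0,0,0,0,0],
])

```text
time_s: 7.35
tcp_pos: [0.4308, 0.2919, 0.0262]
eef_rot: [180.0, 0.0, -171.0]
contact_force: [0.3, -0.5, -0.1]
gripper_width: 0.0316
gripper_force: 15.0
```

Request:
apply_moves([
  [0.5,0,0,0,0,0,0],
  [0.5,0,0,0,0,0,0],
  [0.5,0,0,0,0,0,0],
  [0.5,0,0,0,0,0,0],
  [0.5,0,0,-0.005,0,0,0],
  [0.5,0,0,-0.015,0,0,0],
  [0.5,0,0,-0.02,0,0,0],
  [0.5,0,0,-0.02,0,0,0],
  [0.5,0,0,-0.02,0,0,0],
  [0.5,0,0,0,0,0,0],
])

```text
time_s: 8.18
tcp_pos: [0.432, 0.2933, 0.1098]
eef_rot: [179.8, 0.3, -171.0]
contact_force: [0.6, -0.1, 0.4]
gripper_width: 0.044
gripper_force: 0.0
```

```bash
python3 -c "
from h import *
plan(576,-84,100,-98.6)"
```

```text
now [ 432.   293.3  109.8 -171. ] w 44.0 t 8.18 F [ 0.6 -0.1  0.4]
az -0.804  tx 0.3515 ty -0.1988 tz 0.0098 minrows shift 10.0 turn 11.0
```

Request:
apply_moves([
  [0.65,0,0,0,0,0,-0.067],
  [0.65,0,0,0,0,0,-0.067],
  [0.65,0,0,0,0,0,-0.067],
  [0.65,0,0,0,0,0,-0.067],
  [0.65,0,0,0,0,0,-0.067],
  [0.65,0,0,0,0,0,-0.067],
  [0.65,0,0,0,0,0,-0.067],
  [0.65,0,0,0,0,0,-0.067],
  [0.65,0,0,0,0,0,-0.067],
  [0.65,0,0,0,0,0,-0.067],
  [0.65,0,0,0,0,0,-0.067],
  [0.65,0,0,0,0,0,-0.067],
])

```text
time_s: 9.18
tcp_pos: [0.4304, 0.2915, 0.1057]
eef_rot: [180.0, 0.0, -98.4]
contact_force: [0.2, -0.2, 0.0]
gripper_width: 0.0569
gripper_force: 0.0
```

Request:
apply_moves([
  [0.65,0.022,-0.0124,0,0,0,0],
  [0.65,0.022,-0.0124,0,0,0,0],
  [0.65,0.022,-0.0124,0,0,0,0],
  [0.65,0.022,-0.0124,0,0,0,0],
  [0.65,0.022,-0.0124,0,0,0,0],
  [0.65,0.022,-0.0124,0,0,0,0],
  [0.65,0.022,-0.0124,0,0,0,0],
  [0.65,0.022,-0.0124,0,0,0,0],
  [0.65,0.022,-0.0124,0,0,0,0],
  [0.65,0.022,-0.0124,0,0,0,0],
  [0.65,0.022,-0.0124,0,0,0,0],
  [0.65,0.022,-0.0124,0,0,0,0],
  [0.65,0.022,-0.0124,0,0,0,0],
  [0.65,0.022,-0.0124,0,0,0,0],
  [0.65,0.022,-0.0124,0,0,0,0],
  [0.65,0.022,-0.0124,0,0,0,0],
  [0.65,0,0,0,0,0,0],
  [0.65,0,0,0,0,0,0],
])

```text
time_s: 10.68
tcp_pos: [0.5735, -0.0875, 0.1053]
eef_rot: [180.0, -0.0, -98.8]
contact_force: [-0.6, 0.0, -0.1]
gripper_width: 0.0569
gripper_force: 0.0
```

```bash
python3 -c "
from h import *
plan(576,-84,21,-98.6)"
```

```text
now [573.5 -87.5 105.3 -98.8] w 56.9 t 10.68 F [-0.6  0.  -0.1]
az -0.002  tx -0.0038 ty -0.0019 tz 0.0843 minrows shift 3.0 turn 1.0
```

Request:
apply_moves([
  [0.65,-0.004,-0.002,0.01,0,0,0],
  [0.65,0,0,0.02,0,0,0],
  [0.65,0,0,0.02,0,0,0],
  [0.65,0,0,0.02,0,0,0],
  [0.65,0,0,0.01,0,0,0],
  [0.65,0,0,0.0045,0,0,0],
  [0.65,0,0,0,0,0,0],
  [0,0,0,0,0,0,0],
  [0,0,0,0,0,0,0],
  [0,0,0,0,0,0,0],
  [0,0,0,0,0,0,0],
  [0,0,0,0,0,0,0],
  [0,0,0,0,0,0,0],
  [0,0,0,0,0,0,0],
])

```text
time_s: 11.85
tcp_pos: [0.5765, -0.0825, 0.0216]
eef_rot: [-180.0, 0.0, -98.7]
contact_force: [0.1, 1.6, 4.9]
gripper_width: 0.0346
gripper_force: 15.0
```

Request:
apply_moves([
  [0,0,0,-0.01,0,0,0],
  [0,0,0,-0.02,0,0,0],
  [0,0,0,-0.02,0,0,0],
  [0,0,0,-0.02,0,0,0],
  [0,0,0,-0.02,0,0,0],
  [0,0,0,0,0,0,0],
  [0,0,0,0,0,0,0],
])

```text
time_s: 12.43
tcp_pos: [0.5768, -0.0827, 0.1129]
eef_rot: [-179.8, 0.1, -98.7]
contact_force: [-0.5, 0.5, -1.8]
gripper_width: 0.0347
gripper_force: 15.0
```

```bash
python3 -c "
from h import *
plan(507,304.7,110,-171)"
```

```text
now [576.8 -82.7 112.9 -98.7] w 34.7 t 12.43 F [-0.5  0.5 -1.8]
az 0.804  tx 0.0083 ty 0.3935 tz 0.0029 minrows shift 10.0 turn 11.0
```

Request:
apply_moves([
  [0,0,0,0,0,0,0.067],
  [0,0,0,0,0,0,0.067],
  [0,0,0,0,0,0,0.067],
  [0,0,0,0,0,0,0.067],
  [0,0,0,0,0,0,0.067],
  [0,0,0,0,0,0,0.067],
  [0,0,0,0,0,0,0.067],
  [0,0,0,0,0,0,0.067],
  [0,0,0,0,0,0,0.067],
  [0,0,0,0,0,0,0.067],
  [0,0,0,0,0,0,0.067],
  [0,0,0,0,0,0,0.067],
])

```text
time_s: 13.43
tcp_pos: [0.5753, -0.0828, 0.1101]
eef_rot: [180.0, -0.1, -171.3]
contact_force: [1.1, -0.7, 0.2]
gripper_width: 0.0348
gripper_force: 15.0
```

Request:
apply_moves([
  [0,0.0005,0.024,0,0,0,0],
  [0,0.0005,0.024,0,0,0,0],
  [0,0.0005,0.024,0,0,0,0],
  [0,0.0005,0.024,0,0,0,0],
  [0,0.0005,0.024,0,0,0,0],
  [0,0.0005,0.024,0,0,0,0],
  [0,0.0005,0.024,0,0,0,0],
  [0,0.0005,0.024,0,0,0,0],
  [0,0.0005,0.024,0,0,0,0],
  [0,0.0005,0.024,0,0,0,0],
  [0,0.0005,0.024,0,0,0,0],
  [0,0.0005,0.024,0,0,0,0],
  [0,0.0005,0.024,0,0,0,0],
  [0,0.0005,0.024,0,0,0,0],
  [0,0.0005,0.024,0,0,0,0],
  [0,0.0005,0.024,0,0,0,0],
  [0,0,0,0,0,0,0],
  [0,0,0,0,0,0,0],
  [0,0,0,0,0,0,0],
])

```text
time_s: 15.02
tcp_pos: [0.5078, 0.2948, 0.1103]
eef_rot: [-179.9, -0.1, -171.0]
contact_force: [0.4, 0.0, 0.2]
gripper_width: 0.0349
gripper_force: 15.0
```

```bash
python3 -c "
from h import *
plan(507,304.7,25.5,-171)"
```

```text
now [ 507.8  294.8  110.3 -171. ] w 34.9 t 15.02 F [0.4 0.  0.2]
az -0.000  tx -0.0008 ty 0.0099 tz 0.0848 minrows shift 3.0 turn 1.0
```

Request:
apply_moves([
  [0,-0.001,0.01,0,0,0,0],
  [0,0,0,0.015,0,0,0],
  [0,0,0,0.02,0,0,0],
  [0,0,0,0.02,0,0,0],
  [0,0,0,0.015,0,0,0],
  [0,0,0,0.01,0,0,0],
  [0,0,0,0.003,0,0,0],
  [0,0,0,0.002,0,0,0],
  [0,0,0,0,0,0,0],
  [0,0,0,0,0,0,0],
])

```text
time_s: 15.85
tcp_pos: [0.5083, 0.3058, 0.0269]
eef_rot: [180.0, 0.1, -171.0]
contact_force: [-0.2, 0.2, -0.4]
gripper_width: 0.0347
gripper_force: 15.0
```

Request:
apply_moves([
  [0.52,0,0,0,0,0,0],
  [0.52,0,0,0,0,0,0],
  [0.52,0,0,0,0,0,0],
  [0.52,0,0,0,0,0,0],
  [0.52,0,0,-0.005,0,0,0],
  [0.52,0,0,-0.015,0,0,0],
  [0.52,0,0,-0.02,0,0,0],
  [0.52,0,0,-0.02,0,0,0],
  [0.52,0,0,-0.02,0,0,0],
  [0.52,0,0,0,0,0,0],
])

```text
time_s: 16.68
tcp_pos: [0.5096, 0.307, 0.1108]
eef_rot: [179.8, 0.3, -171.0]
contact_force: [0.7, 0.1, 1.6]
gripper_width: 0.0454
gripper_force: 0.0
```

```bash
python3 -c "
from h import *
plan(576.5,76.8,100,-154)"
```

```text
now [ 509.6  307.   110.8 -171. ] w 45.4 t 16.68 F [0.7 0.1 1.6]
az -0.189  tx 0.0408 ty -0.2362 tz 0.0108 minrows shift 6.0 turn 3.0
```

Request:
apply_moves([
  [0.58,0,0,0,0,0,-0.063],
  [0.58,0,0,0,0,0,-0.063],
  [0.58,0,0,0,0,0,-0.063],
  [0.58,0.004,-0.0236,0,0,0,0],
  [0.58,0.004,-0.0236,0,0,0,0],
  [0.58,0.004,-0.0236,0,0,0,0],
  [0.58,0.004,-0.0236,0,0,0,0],
  [0.58,0.004,-0.0236,0,0,0,0],
  [0.58,0.004,-0.0236,0,0,0,0],
  [0.58,0.004,-0.0236,0,0,0,0],
  [0.58,0.004,-0.0236,0,0,0,0],
  [0.58,0.004,-0.0236,0,0,0,0],
  [0.58,0.004,-0.0236,0,0,0,0],
  [0.58,0,0,0,0,0,0],
  [0.58,0,0,0,0,0,0],
  [0.58,0,0,0,0,0,0],
])

```text
time_s: 18.02
tcp_pos: [0.5752, 0.0757, 0.1062]
eef_rot: [180.0, 0.0, -154.1]
contact_force: [0.7, 0.3, 1.1]
gripper_width: 0.0504
gripper_force: 0.0
```

```bash
python3 -c "
from h import *
plan(576.5,76.8,21,-154)"
```

```text
now [ 575.2   75.7  106.2 -154.1] w 50.4 t 18.02 F [0.7 0.3 1.1]
az -0.001  tx -0.0016 ty 0.0004 tz 0.0852 minrows shift 3.0 turn 1.0
```

Request:
apply_moves([
  [0.58,-0.002,0,0.01,0,0,0],
  [0.58,0,0,0.02,0,0,0],
  [0.58,0,0,0.02,0,0,0],
  [0.58,0,0,0.02,0,0,0],
  [0.58,0,0,0.01,0,0,0],
  [0.58,0,0,0.005,0,0,0],
  [0.58,0,0,0,0,0,0],
  [0,0,0,0,0,0,0],
  [0,0,0,0,0,0,0],
  [0,0,0,0,0,0,0],
  [0,0,0,0,0,0,0],
  [0,0,0,0,0,0,0],
  [0,0,0,0,0,0,0],
  [0,0,0,0,0,0,0],
  [0,0,0,0,0,0,0],
])

```text
time_s: 19.27
tcp_pos: [0.5772, 0.0767, 0.0214]
eef_rot: [-180.0, 0.0, -154.0]
contact_force: [-0.9, 0.8, 4.5]
gripper_width: 0.0235
gripper_force: 15.0
```

Request:
apply_moves([
  [0,0,0,-0.01,0,0,0],
  [0,0,0,-0.02,0,0,0],
  [0,0,0,-0.02,0,0,0],
  [0,0,0,-0.02,0,0,0],
  [0,0,0,-0.02,0,0,0],
  [0,0,0,0,0,0,0],
  [0,0,0,0,0,0,0],
])

```text
time_s: 19.85
tcp_pos: [0.5776, 0.0769, 0.1128]
eef_rot: [-180.0, 0.2, -154.0]
contact_force: [0.2, 0.6, -0.3]
gripper_width: 0.0238
gripper_force: 15.0
```

```bash
python3 -c "
from h import *
plan(584,317,110,-171)"
```

```text
now [ 577.6   76.9  112.8 -154. ] w 23.8 t 19.85 F [ 0.2  0.6 -0.3]
az 0.189  tx -0.0439 ty 0.2362 tz 0.0028 minrows shift 6.0 turn 3.0
```

Request:
apply_moves([
  [0,0,0,0,0,0,0.063],
  [0,0,0,0,0,0,0.063],
  [0,0,0,0,0,0,0.063],
  [0,-0.0044,0.0236,0,0,0,0],
  [0,-0.0044,0.0236,0,0,0,0],
  [0,-0.0044,0.0236,0,0,0,0],
  [0,-0.0044,0.0236,0,0,0,0],
  [0,-0.0044,0.0236,0,0,0,0],
  [0,-0.0044,0.0236,0,0,0,0],
  [0,-0.0044,0.0236,0,0,0,0],
  [0,-0.0044,0.0236,0,0,0,0],
  [0,-0.0044,0.0236,0,0,0,0],
  [0,-0.0044,0.0236,0,0,0,0],
  [0,0,0,0,0,0,0],
  [0,0,0,0,0,0,0],
  [0,0,0,0,0,0,0],
])

```text
time_s: 21.18
tcp_pos: [0.583, 0.316, 0.11]
eef_rot: [-179.9, -0.1, -171.0]
contact_force: [-0.4, -0.6, -0.8]
gripper_width: 0.0239
gripper_force: 15.0
```

```bash
python3 -c "
from h import *
plan(584,317,25,-171)"
```

```text
now [ 583.  316.  110. -171.] w 23.9 t 21.18 F [-0.4 -0.6 -0.8]
az -0.000  tx -0.0012 ty 0.0008 tz 0.0850 minrows shift 3.0 turn 1.0
```

Request:
apply_moves([
  [0,-0.001,0.001,0,0,0,0],
  [0,0,0,0.015,0,0,0],
  [0,0,0,0.02,0,0,0],
  [0,0,0,0.02,0,0,0],
  [0,0,0,0.015,0,0,0],
  [0,0,0,0.01,0,0,0],
  [0,0,0,0.003,0,0,0],
  [0,0,0,0.002,0,0,0],
  [0,0,0,0,0,0,0],
  [0,0,0,0,0,0,0],
])

```text
time_s: 22.02
tcp_pos: [0.5851, 0.318, 0.027]
eef_rot: [180.0, 0.1, -171.0]
contact_force: [0.5, -0.2, -0.5]
gripper_width: 0.0238
gripper_force: 15.0
```

Request:
apply_moves([
  [0.42,0,0,0,0,0,0],
  [0.42,0,0,0,0,0,0],
  [0.42,0,0,0,0,0,0],
  [0.42,0,0,0,0,0,0],
  [0.42,0,0,-0.005,0,0,0],
  [0.42,0,0,-0.015,0,0,0],
  [0.42,0,0,-0.02,0,0,0],
  [0.42,0,0,-0.02,0,0,0],
  [0.42,0,0,-0.02,0,0,0],
  [0.42,0,0,0,0,0,0],
])

```text
time_s: 22.85
tcp_pos: [0.5866, 0.3192, 0.1112]
eef_rot: [179.8, 0.4, -171.0]
contact_force: [0.5, 0.4, 0.6]
gripper_width: 0.0371
gripper_force: 0.0
```

```bash
python3 -c "
from h import *
plan(455.5,117,100,-117.4)"
```

```text
now [ 586.6  319.2  111.2 -171. ] w 37.1 t 22.85 F [0.5 0.4 0.6]
az -0.595  tx 0.2399 ty 0.0233 tz 0.0112 minrows shift 6.0 turn 8.0
```

Request:
apply_moves([
  [0.6,0,0,0,0,0,-0.066],
  [0.6,0,0,0,0,0,-0.066],
  [0.6,0,0,0,0,0,-0.066],
  [0.6,0,0,0,0,0,-0.066],
  [0.6,0,0,0,0,0,-0.066],
  [0.6,0,0,0,0,0,-0.066],
  [0.6,0,0,0,0,0,-0.066],
  [0.6,0,0,0,0,0,-0.066],
  [0.6,0,0,0,0,0,-0.066],
])

```text
time_s: 23.6
tcp_pos: [0.5845, 0.3178, 0.1063]
eef_rot: [-180.0, 0.0, -117.3]
contact_force: [-0.5, -0.4, 0.7]
gripper_width: 0.0524
gripper_force: 0.0
```

Request:
apply_moves([
  [0.6,0.024,0.0023,0,0,0,0],
  [0.6,0.024,0.0023,0,0,0,0],
  [0.6,0.024,0.0023,0,0,0,0],
  [0.6,0.024,0.0023,0,0,0,0],
  [0.6,0.024,0.0023,0,0,0,0],
  [0.6,0.024,0.0023,0,0,0,0],
  [0.6,0.024,0.0023,0,0,0,0],
  [0.6,0.024,0.0023,0,0,0,0],
  [0.6,0.024,0.0023,0,0,0,0],
  [0.6,0.024,0.0023,0,0,0,0],
  [0.6,0,0,0,0,0,0],
  [0.6,0,0,0,0,0,0],
  [0.6,0,0,0,0,0,0],
])

```text
time_s: 24.68
tcp_pos: [0.4537, 0.1161, 0.1066]
eef_rot: [-180.0, 0.1, -117.6]
contact_force: [0.9, -0.5, 0.2]
gripper_width: 0.0527
gripper_force: 0.0
```

```bash
python3 -c "
from h import *
plan(455.5,117,20.5,-117.4)"
```

```text
now [ 453.7  116.1  106.6 -117.6] w 52.7 t 24.68 F [ 0.9 -0.5  0.2]
az -0.002  tx -0.0017 ty -0.0012 tz 0.0861 minrows shift 3.0 turn 1.0
```

Request:
apply_moves([
  [0.6,-0.001,-0.001,0.01,0,0,0],
  [0.6,0,0,0.02,0,0,0],
  [0.6,0,0,0.02,0,0,0],
  [0.6,0,0,0.02,0,0,0],
  [0.6,0,0,0.01,0,0,0],
  [0.6,0,0,0.0055,0,0,0],
  [0.6,0,0,0,0,0,0],
  [0,0,0,0,0,0,0],
  [0,0,0,0,0,0,0],
  [0,0,0,0,0,0,0],
  [0,0,0,0,0,0,0],
  [0,0,0,0,0,0,0],
  [0,0,0,0,0,0,0],
  [0,0,0,0,0,0,0],
  [0,0,0,0,0,0,0],
])

```text
time_s: 25.93
tcp_pos: [0.4546, 0.1163, 0.0208]
eef_rot: [-180.0, 0.0, -117.6]
contact_force: [-0.0, 0.6, 2.4]
gripper_width: 0.0261
gripper_force: 15.0
```

Request:
apply_moves([
  [0,0,0,-0.01,0,0,0],
  [0,0,0,-0.02,0,0,0],
  [0,0,0,-0.02,0,0,0],
  [0,0,0,-0.02,0,0,0],
  [0,0,0,-0.02,0,0,0],
  [0,0,0,0,0,0,0],
  [0,0,0,0,0,0,0],
])

```text
time_s: 26.52
tcp_pos: [0.4548, 0.1164, 0.1115]
eef_rot: [-179.9, 0.1, -117.6]
contact_force: [0.3, -0.2, -1.3]
gripper_width: 0.0258
gripper_force: 15.0
```

```bash
python3 -c "
from h import *
a=np.radians(9);x,y=466.7,-308
print(x+39*np.cos(a),y+39*np.sin(a),x-39*np.cos(a),y-39*np.sin(a))
plan(505.2,-301.9,110,-171)"
```

```text
505.21984528321036 -301.899055863431 428.1801547167896 -314.100944136569
now [ 454.8  116.4  111.5 -117.6] w 25.8 t 26.52 F [ 0.3 -0.2 -1.3]
az 0.594  tx 0.0157 ty -0.4210 tz 0.0015 minrows shift 11.0 turn 8.0
```

Request:
apply_moves([
  [0,0,0,0,0,0,0.066],
  [0,0,0,0,0,0,0.066],
  [0,0,0,0,0,0,0.066],
  [0,0,0,0,0,0,0.066],
  [0,0,0,0,0,0,0.066],
  [0,0,0,0,0,0,0.066],
  [0,0,0,0,0,0,0.066],
  [0,0,0,0,0,0,0.066],
  [0,0,0,0,0,0,0.066],
])

```text
time_s: 27.27
tcp_pos: [0.4536, 0.1156, 0.1093]
eef_rot: [-179.9, -0.1, -171.3]
contact_force: [-0.5, 0.1, 0.3]
gripper_width: 0.0259
gripper_force: 15.0
```

Request:
apply_moves([
  [0,0.001,-0.0248,0,0,0,0],
  [0,0.001,-0.0248,0,0,0,0],
  [0,0.001,-0.0248,0,0,0,0],
  [0,0.001,-0.0248,0,0,0,0],
  [0,0.001,-0.0248,0,0,0,0],
  [0,0.001,-0.0248,0,0,0,0],
  [0,0.001,-0.0248,0,0,0,0],
  [0,0.001,-0.0248,0,0,0,0],
  [0,0.001,-0.0248,0,0,0,0],
  [0,0.001,-0.0248,0,0,0,0],
  [0,0.001,-0.0248,0,0,0,0],
  [0,0.001,-0.0248,0,0,0,0],
  [0,0.001,-0.0248,0,0,0,0],
  [0,0.001,-0.0248,0,0,0,0],
  [0,0.001,-0.0248,0,0,0,0],
  [0,0.001,-0.0248,0,0,0,0],
  [0,0.001,-0.0248,0,0,0,0],
  [0,0,0,0,0,0,0],
  [0,0,0,0,0,0,0],
  [0,0,0,0,0,0,0],
])

```text
time_s: 28.93
tcp_pos: [0.5023, -0.3027, 0.1092]
eef_rot: [179.9, -0.1, -171.1]
contact_force: [-0.8, 0.1, -0.3]
gripper_width: 0.0257
gripper_force: 15.0
```

```bash
python3 -c "
from h import *
plan(505.2,-301.9,24.5,-171)"
```

```text
now [ 502.3 -302.7  109.2 -171.1] w 25.7 t 28.93 F [-0.8  0.1 -0.3]
az -0.001  tx -0.0030 ty 0.0004 tz 0.0847 minrows shift 3.0 turn 1.0
```

Request:
apply_moves([
  [0,-0.003,0,0,0,0,0],
  [0,0,0,0.015,0,0,0],
  [0,0,0,0.02,0,0,0],
  [0,0,0,0.02,0,0,0],
  [0,0,0,0.015,0,0,0],
  [0,0,0,0.01,0,0,0],
  [0,0,0,0.003,0,0,0],
  [0,0,0,0.002,0,0,0],
  [0,0,0,0,0,0,0],
  [0,0,0,0,0,0,0],
])

```text
time_s: 29.77
tcp_pos: [0.507, -0.3026, 0.0264]
eef_rot: [-180.0, 0.1, -171.0]
contact_force: [-0.3, -0.3, -0.9]
gripper_width: 0.0257
gripper_force: 15.0
```

Request:
apply_moves([
  [0.42,0,0,0,0,0,0],
  [0.42,0,0,0,0,0,0],
  [0.42,0,0,0,0,0,0],
  [0.42,0,0,0,0,0,0],
  [0.42,0,0,-0.005,0,0,0],
  [0.42,0,0,-0.015,0,0,0],
  [0.42,0,0,-0.02,0,0,0],
  [0.42,0,0,-0.02,0,0,0],
  [0.42,0,0,-0.02,0,0,0],
  [0.42,0,0,0,0,0,0],
])

```text
time_s: 30.6
tcp_pos: [0.5086, -0.3035, 0.1102]
eef_rot: [-179.8, 0.3, -171.0]
contact_force: [1.7, -0.4, 0.5]
gripper_width: 0.0369
gripper_force: 0.0
```

```bash
python3 -c "
from h import *
plan(458.8,10.5,105,-180)"
```

```text
now [ 508.6 -303.5  110.2 -171. ] w 36.9 t 30.6 F [ 1.7 -0.4  0.5]
az 0.100  tx 0.0498 ty 0.3140 tz 0.0052 minrows shift 8.0 turn 2.0
```

Request:
apply_moves([
  [0.6,0,0,0,0,0,0.05],
  [0.6,0,0,0,0,0,0.05],
  [0.6,0.0037,0.0242,0,0,0,0],
  [0.6,0.0037,0.0242,0,0,0,0],
  [0.6,0.0037,0.0242,0,0,0,0],
  [0.6,0.0037,0.0242,0,0,0,0],
  [0.6,0.0037,0.0242,0,0,0,0],
  [0.6,0.0037,0.0242,0,0,0,0],
  [0.6,0.0037,0.0242,0,0,0,0],
  [0.6,0.0037,0.0242,0,0,0,0],
  [0.6,0.0037,0.0242,0,0,0,0],
  [0.6,0.0037,0.0242,0,0,0,0],
  [0.6,0.0037,0.0242,0,0,0,0],
  [0.6,0.0037,0.0242,0,0,0,0],
  [0.6,0.0037,0.0242,0,0,0,0],
  [0.6,0,0,0,0,0,0],
  [0.6,0,0,0,0,0,0],
  [0.6,0,0,0,0,0,0],
])

```text
time_s: 32.1
tcp_pos: [0.4583, 0.0121, 0.1057]
eef_rot: [180.0, 0.0, -180.0]
contact_force: [-0.1, 0.6, -0.4]
gripper_width: 0.0527
gripper_force: 0.0
```

```bash
python3 -c "
from h import *
plan(458.8,10.5,20.5,-180)"
```

```text
now [ 458.3   12.1  105.7 -180. ] w 52.7 t 32.1 F [-0.1  0.6 -0.4]
az 0.000  tx -0.0005 ty -0.0016 tz 0.0852 minrows shift 3.0 turn 1.0
```

Request:
apply_moves([
  [0.6,0,-0.0015,0.01,0,0,0],
  [0.6,0,0,0.02,0,0,0],
  [0.6,0,0,0.02,0,0,0],
  [0.6,0,0,0.02,0,0,0],
  [0.6,0,0,0.01,0,0,0],
  [0.6,0,0,0.005,0,0,0],
  [0.6,0,0,0,0,0,0],
  [0,0,0,0,0,0,0],
  [0,0,0,0,0,0,0],
  [0,0,0,0,0,0,0],
  [0,0,0,0,0,0,0],
  [0,0,0,0,0,0,0],
  [0,0,0,0,0,0,0],
  [0,0,0,0,0,0,0],
  [0,0,0,0,0,0,0],
])

```text
time_s: 33.35
tcp_pos: [0.4585, 0.0106, 0.0208]
eef_rot: [-180.0, 0.0, 180.0]
contact_force: [-0.1, -0.9, 3.5]
gripper_width: 0.026
gripper_force: 15.0
```

Request:
apply_moves([
  [0,0,0,-0.01,0,0,0],
  [0,0,0,-0.02,0,0,0],
  [0,0,0,-0.02,0,0,0],
  [0,0,0,-0.02,0,0,0],
  [0,0,0,-0.02,0,0,0],
  [0,0,0,0,0,0,0],
  [0,0,0,0,0,0,0],
])

```text
time_s: 33.93
tcp_pos: [0.4588, 0.011, 0.1114]
eef_rot: [179.9, 0.1, 180.0]
contact_force: [0.6, -1.2, -0.7]
gripper_width: 0.0256
gripper_force: 15.0
```

```bash
python3 -c "
from h import *
plan(428.2,-314.1,115,-171)"
```

```text
now [458.8  11.  111.4 180. ] w 25.6 t 33.93 F [ 0.6 -1.2 -0.7]
az -0.100  tx 0.0811 ty -0.3163 tz -0.0036 minrows shift 8.0 turn 2.0
```

Request:
apply_moves([
  [0,0,0,0,0,0,-0.05],
  [0,0,0,0,0,0,-0.05],
  [0,0.0058,-0.0226,0,0,0,0],
  [0,0.0058,-0.0226,0,0,0,0],
  [0,0.0058,-0.0226,0,0,0,0],
  [0,0.0058,-0.0226,0,0,0,0],
  [0,0.0058,-0.0226,0,0,0,0],
  [0,0.0058,-0.0226,0,0,0,0],
  [0,0.0058,-0.0226,0,0,0,0],
  [0,0.0058,-0.0226,0,0,0,0],
  [0,0.0058,-0.0226,0,0,0,0],
  [0,0.0058,-0.0226,0,0,0,0],
  [0,0.0058,-0.0226,0,0,0,0],
  [0,0.0058,-0.0226,0,0,0,0],
  [0,0.0058,-0.0226,0,0,0,0],
  [0,0.0058,-0.0226,0,0,0,0],
  [0,0,0,0,0,0,0],
  [0,0,0,0,0,0,0],
  [0,0,0,0,0,0,0],
])

```text
time_s: 35.52
tcp_pos: [0.4267, -0.3143, 0.1094]
eef_rot: [179.9, -0.1, -171.1]
contact_force: [-0.1, -0.3, -0.0]
gripper_width: 0.0254
gripper_force: 15.0
```

```bash
python3 -c "
from h import *
plan(428.2,-314.1,24.5,-171)"
```

```text
now [ 426.7 -314.3  109.4 -171.1] w 25.4 t 35.52 F [-0.1 -0.3 -0. ]
az -0.001  tx -0.0015 ty -0.0001 tz 0.0849 minrows shift 3.0 turn 1.0
```

Request:
apply_moves([
  [0,-0.001,0,0,0,0,0],
  [0,0,0,0.015,0,0,0],
  [0,0,0,0.02,0,0,0],
  [0,0,0,0.02,0,0,0],
  [0,0,0,0.015,0,0,0],
  [0,0,0,0.01,0,0,0],
  [0,0,0,0.003,0,0,0],
  [0,0,0,0.0025,0,0,0],
  [0,0,0,0,0,0,0],
  [0,0,0,0,0,0,0],
  [0,0,0,0,0,0,0],
])

```text
time_s: 36.43
tcp_pos: [0.4291, -0.3146, 0.0259]
eef_rot: [-180.0, 0.1, -171.0]
contact_force: [-0.7, -0.4, -0.5]
gripper_width: 0.0257
gripper_force: 15.0
```

Request:
apply_moves([
  [0.42,0,0,0,0,0,0],
  [0.42,0,0,0,0,0,0],
  [0.42,0,0,0,0,0,0],
  [0.42,0,0,0,0,0,0],
  [0.42,0,0,-0.005,0,0,0],
  [0.42,0,0,-0.015,0,0,0],
  [0.42,0,0,-0.02,0,0,0],
  [0.42,0,0,-0.03,0,0,0],
  [0.42,0,0,-0.03,0,0,0],
  [0.42,0,0.025,-0.02,0,0,0],
  [0.42,0,0.03,-0.02,0,0,0],
  [0.42,0,0.03,0,0,0,0],
  [0.42,0,0.03,0,0,0,0],
  [0.42,0,0.03,0,0,0,0],
  [0.42,0,0.03,0,0,0,0],
  [0.42,0,0.03,0,0,0,0],
  [0.42,0,0.03,0,0,0,0],
  [0.42,0,0.03,0,0,0,0],
  [0.42,0,0,0,0,0,0],
  [0.42,0,0,0,0,0,0],
])

```text
time_s: 38.1
tcp_pos: [0.3872, -0.0513, 0.1657]
eef_rot: [180.0, 0.1, -170.8]
contact_force: [0.5, -0.1, 0.6]
gripper_width: 0.0369
gripper_force: 0.0
```

```bash
python3 - <<'E'
from plant import capture,get_state
from h import *
c=capture("top");P=world(c);f=c["frame"][:,:,::-1]
cv2.imwrite("pics/top1.png",cv2.resize(f,(800,600),interpolation=cv2.INTER_CUBIC))
a=[cv2.resize(f[140:265,85:155],(336,600),interpolation=cv2.INTER_CUBIC),cv2.resize(f[205:305,360:430],(420,600),interpolation=cv2.INTER_CUBIC)]
cv2.imwrite("pics/trays1.png",np.hstack(a))
c=capture("scene");cv2.imwrite("pics/scene1.png",cv2.resize(c["frame"][:,:,::-1],(800,600),interpolation=cv2.INTER_CUBIC))
o=np.load("top0.npz");Q=world(o);h=P[...,2]-Q[...,2]
for n,(ox,oy,yw,k) in dict(h2=(507,304.7,-171,78),bd=(507,304.7,-171,0),mo=(507,304.7,-171,-78),nv=(466.7,-308,9,39),la=(466.7,-308,9,-39)).items():
    t=np.radians(yw);R=np.array([[np.cos(t),np.sin(t)],[-np.sin(t),np.cos(t)]])
    L=(P[...,:2]*1000-[ox,oy])@R.T-[k,0]
    m=(abs(L[...,0])<35)&(abs(L[...,1])<48)&(h>.005)&(P[...,2]>.008)
    q=L[m];r=cv2.minAreaRect(q.astype(np.float32));print(n,m.sum(),np.round(q.min(0)),np.round(q.max(0)),np.round(r[1],0),"z med/max",np.round(1000*np.percentile(P[m][:,2],[20,50,98]),1))
print(get_state()["tcp_pos"])
E
```

```text
h2 331 [-29. -15.] [18. 18.] [46. 33.] z med/max [15.9 17.9 22.2]
bd 330 [-24. -18.] [33. 42.] [60. 57.] z med/max [11.3 12.7 15.4]
mo 194 [-30. -13.] [18. 13.] [49. 26.] z med/max [17.9 20.7 24. ]
nv 313 [-29. -28.] [35. 28.] [77. 38.] z med/max [17.7 20.2 23.4]
la 255 [-22. -14.] [24. 12.] [26. 46.] z med/max [10.1 12.  38.7]
[ 0.38722926 -0.05273496  0.16536002]
```

View pics/trays1.png

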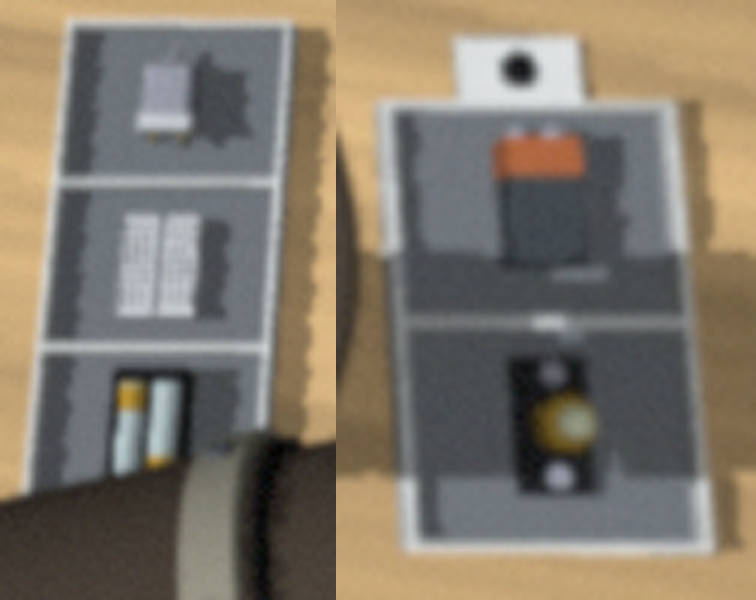

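View pics/scene1.png

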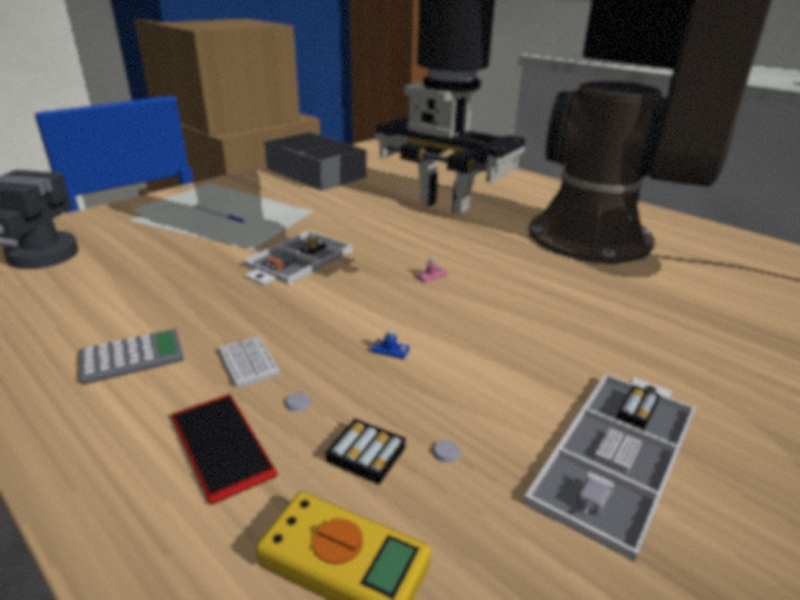

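The tray crop shows the motor (165,95), small breadboard (160,265) and two-cell holder (150,425) flat in the tray3 bays. In tray2, the nine-volt (545,200) is in the tab-end bay and the upright lamp (560,425) is in the other. The scene view agrees, with both look-alike lamps and the other stock where they were. Handing in.

```bash
python3 -c "
from plant import close_job
print(close_job())"
```

```text
the job is handed in; nothing more can be done
None
```

Both kits are made up as asked and the job is handed in: all five parts lie flat in their bays in the final pictures, though the arm hid one end of the two-cell holder in the top view. It took about 38 s of the 115 s, and the other stock stayed where it was.

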